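Complete the condiment caddy and park it under the wire rack

ROBOT

A 7-joint arm with a two-finger parallel gripper is mounted at the origin on the work surface. World frame = base frame: x ahead of the robot, y to its left, z up, the work surface at z = 0. Lengths are in m, angles in rad, forces in N, time in s.
With the tool pointing down it reaches from about 0.4 to 0.85 m from the base axis. Payload 10.4 kg.
Tool frame: the origin (TCP) lies at the very end of the fingers, on their centre line; the grasp point (between the pads) lies 19 mm behind it (bot.pinch_z is the z of the grasp point in the tool frame, in m); z points along the fingers, y is the line along which they close (so a half turn about z gives the same grasp; the last joint's range is limited). The gripper opens to 87 mm and grips with 3 to 60 N. Pads are 19 mm wide; open, the fingers measure 117 mm over their backs; the gripper's body (75 mm by 190 mm) begins 51 mm behind the grasp point.
Start: joints at [-1.356, 0.332, -0.065, 1.46, 0.022, 1.35, -0.088], TCP at [0.147, 0.607, 0.223] pointing down, gripper open.
Joint ranges: [-2.6, 2.6], [-0.5, 2.12], [-1.47, 1.34], [0.16, 2.42], [-1.27, 4.41], [0.06, 2.06], [-2.6, 2.6]. Speed limits (rad/s): [2.22, 2.22, 2.79, 2.79, 3.14, 3.14, 3.14].

INTERFACE

Orientations are given as a rotation vector (axis times angle).
In Python, from plant import bot gives the robot as it stands. The module is installed in compiled form; this text tells all that it offers.
- The arm moves only by the tool jog_arm, never from a script. Its argument "series" is a list of rows, each a list of 6 numbers: the shift along the world's x, y, z in mm, then the turn, a rotation vector about the world's x, y, z in rad. A call has 1 to 20 rows; each row is the pose to reach, as a shift and turn from the pose commanded when the call began; what a row does not reach only later rows make up. A row lasts 1/12 s, in which the tool goes at most 41.7 mm and 7.16 degrees, less where a joint would pass 70% of its speed; a pose out of reach is approached as far as the arm can. A call with a gripper value outside its range is refused whole. "grip" is the gripper command: -1 is fully open, 1 is shut, values between are in proportion, set as the call begins (left out, the last holds). The fingers move at their own pace and stop on an object; "squeeze" is the grip in N (left out, the last holds). Time passes only in rows, so rows that repeat a pose let the fingers close. It gives the time, the measured TCP pose, the force, the opening and the grip force at its end, in the units of the state.
- bot.sense(): the state, without advancing time (a new reading comes with each control period).
- bot.capture(name): name is "side" or "top"; returns a dict with "image" (420x560x3 uint8, red, green, blue), "range_z" (420x560 float32, m along the optical axis (not along the pixel's ray), 0 where there is no reading), "fx", "fy", "cx", "cy" (pixels), "R" (3x3) and "t" (3): a world point X has camera coordinates R X + t. Camera axes: x right, y down, z forward; pixel columns grow to the right and rows downward; lengths in m; the calibration is good to about 2 mm. A picture is of the moment at which its call begins.
- bot.job_done(): hands the job in; it is judged then, once.
The state is a dict: "t": time; "q": joint angles; "joint_velocities": joint speeds; "tau": joint torques, N m; "ee_pos": TCP position; "eef_rot": TCP orientation; "wrist_force": force on the tool from outside, world axes, zero at the start; "wrist_torque": the same for the moment, N m; "width": finger opening in m; "grasp_force": force on a finger pad.
Only numpy, scipy, OpenCV 4.12 (cv2) and the standard library are available. Lean on these libraries where they do the work, as an engineer would, in place of code of your own. Each camera call takes 0.05 s, during which the arm holds its last target. There are 200 camera calls.

TASK

Make up the wheeled condiment caddy so that it holds one of each kind (jar, bottle, shaker): stand the missing one, taken from the wooden step, upright in its empty bay and leave the duplicates standing on the step. Then roll the caddy straight ahead by its push grip, on its wheels, until both front castors trail straight, while it is still well short of its place (at least 10 cm), and only then steer it nose first under the wire rack and leave it standing squarely inside the taped outline. Tip nothing over and leave the mug and the red sauce bottle where they are.

Things in the scene. Friction and masses are not known exactly. Their poses are not given: they have to be found in the camera images.
- caddy: wheeled caddy, 0.5 kg empty: steel base x -113..+62 mm, 200 mm wide, and a wooden tray 72 x 212 mm (rim 67 mm up) of three bays along y. Origin at counter level under the tray's centre; x to its nose (rolling direction), y to its left. Fixed wheels at x -55, y +-86 mm, swivel castors pivoted at x +45, y +-78 mm. Rolls freely along x, scrubs sideways
- grip (a point): centre of the caddy's push grip, an upright wooden paddle at the rear of the caddy in its middle: 36 mm along caddy x, 18 mm wide along caddy y (the faces to pinch), 48 mm tall, its top 115 mm above the counter; this point is 91 mm above the counter, 100 mm behind the caddy's origin. Axes as the caddy's
- bay_left (a point): centre of the floor of the caddy's left bay (+69 mm in y), 41 mm above the counter; each bay is 64 x 65 mm inside, walls 26 mm high above its floor. Axes as the caddy's
- bay_middle (a point): centre of the floor of the middle bay, otherwise as bay_left
- bay_right (a point): centre of the floor of the right bay (-69 mm in y), otherwise as bay_left
- castor_left_wheel (a point): centre of the left front castor's wheel (30 mm diameter), 14 mm off its vertical pivot; its x axis points from wheel to pivot. Trailing straight: this x lies along caddy x, wheel behind pivot. It starts swivelled far off; rolling the caddy straight ahead some 60 mm swings it behind its pivot
- castor_right_wheel (a point): the same for the right front castor
- rack: fixed wire rack over the parking place: shelf 140 mm deep (x), 560 mm wide (y), underside 255, top 271 mm up; 19 mm corner posts (y +-270 mm), 290 mm tall. Origin on the counter under the middle of its front edge (robot's side), x in under the shelf. The parked caddy's grip is about 20 mm in behind this edge: a gripper must lean back 22 to 40 degrees, pointing forward and down
- park (a point): the caddy's parking place on the counter: where the caddy's origin should come, x the way its nose should point. Black tape outline 234 x 256 mm around it, inside 214 x 236 mm, centred 26 mm behind this point
- step: fixed wooden display step, 300 x 110 x 41 mm, x along its length; origin at the centre of its underside. Three goods stand on it in a row along its x, 90 mm apart
- jar_a: amber glass preserve jar, 52 mm diameter, 80 mm tall, wide brass lid; about 0.13 kg; origin at the centre of its underside, z up its axis. jar_a and jar_b are the same kind
- jar_b: amber glass preserve jar, 52 mm diameter, 80 mm tall, wide brass lid; about 0.13 kg; origin at the centre of its underside, z up its axis. jar_a and jar_b are the same kind
- bottle_a: slim amber syrup bottle, body 46 mm diameter (the lower 60 mm or so is straight), narrow neck with a black cap, 115 mm tall; about 0.13 kg; origin at the centre of its underside, z up. bottle_a and bottle_b are the same kind
- bottle_b: slim amber syrup bottle, body 46 mm diameter (the lower 60 mm or so is straight), narrow neck with a black cap, 115 mm tall; about 0.13 kg; origin at the centre of its underside, z up. bottle_a and bottle_b are the same kind
- shaker: steel shaker, straight-sided cylinder 45 mm diameter, 96 mm tall with a domed top (straight up to 84 mm), a paper band round it, about 0.13 kg; origin at the centre of its underside, z up. There is only one
- mug: white mug, 80 mm diameter, 90 mm tall, a bystander
- sauce: red sauce bottle, 64 mm diameter, 170 mm tall, a bystander

How it is judged:
By the outcome, as a careful person would: the job done as asked, in the order asked, and still so for the second after the job is handed in, with the robot touching nothing.
It also fails if it takes over 62 s, if anything falls off the work surface, if the arm or the gripper's body presses on something with over 40 N, if the wrist force passes 120 N, or if a joint passes its speed limit or range.

## Working session

There is one attempt and no reset: what is moved stays moved. The work goes in short steps, Python scripts to look and compute and a tool call to move; the robot and the scene stay as the last step left them, time stands still between calls to the robot, and variables do not carry over. Pictures are saved under pics/ and viewed, at most 10 in all, crops included, and the job is handed in when it is done.

Besides the shell and the picture viewer there is one more tool, called as name(argument=value, ...) on one line, values as JSON. jog_arm: Moves the arm, as the interface text tells. Its arguments: {"type":"object","properties":{"series":{"type":"array"},"grip":{"type":"number"},"squeeze":{"type":"number"}},"required":["series"]}

```bash
mkdir -p pics
cat > h.py <<'E'
import numpy as np, cv2
from plant import bot
def cap(n, png=None):
    c=bot.capture(n)
    if png: cv2.imwrite('pics/'+png, c['image'][:,:,::-1])
    return c
def world(c):
    v,u=np.mgrid[0:420,0:560]; z=c['range_z']
    P=np.stack([(u-c['cx'])/c['fx']*z,(v-c['cy'])/c['fy']*z,z],-1)
    W=(P-c['t'])@c['R']; W[z==0]=np.nan
    return W
def ray(c,u,v,h):
    d=c['R'].T@np.array([(u-c['cx'])/c['fx'],(v-c['cy'])/c['fy'],1]); o=-c['R'].T@c['t']
    return o+d*(h-o[2])/d[2]
E
python3 - <<'E'
from h import *
for n in('side','top'):
    c=cap(n,n+'0.png'); np.savez(n+'0.npz',**c); print(n,c['fx'],-c['R'].T@c['t'],c['R'][2])
s=bot.sense(); print(s['ee_pos'],s['eef_rot'],s['width'],bot.pinch_z,s['t'])
E
```

```text
side 389.83856785176664 [ 0.56510506 -0.7421201   0.70632099] [ 0.02493967  0.73739689 -0.67499914]
top 503.72376965093764 [ 0.47091927 -0.04751503  1.34197586] [ 0.08946675 -0.02422904 -0.99569506]
[0.1471146  0.60710305 0.22184563] [-3.72540318e-01 -3.11932249e+00  1.90550629e-03] 0.08701188582784639 -0.0187 0.1
```

View pics/top0.png

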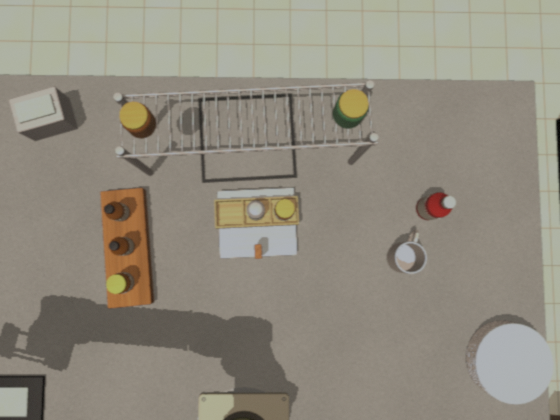

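View pics/side0.png

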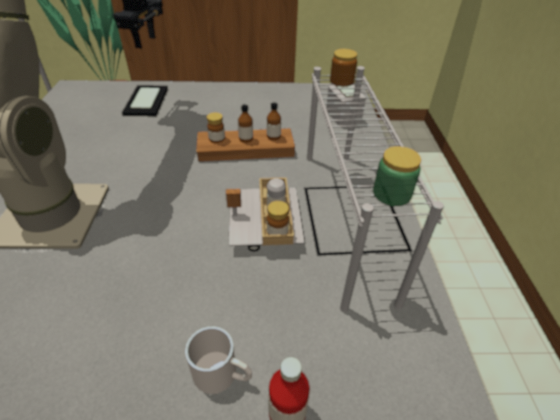

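The top view shows the step on the left: two bottles (caps at 112,210 and 115,246) and a jar (117,284). The caddy is around (257,213), with its left bay empty, a shaker in the middle bay and a jar in the right, so the missing item is a bottle. The tape is around (247,138), under the rack. The side view shows the same thing. Next I'll measure.

```bash
cat > meas.py <<'E'
from h import *
def rect(P):
    (c,s,a)=cv2.minAreaRect((P[:,:2]*1000).astype(np.float32)); return np.round(c,1),np.round(s,1),round(a,2)
def box(c,m,h):
    k=np.argwhere(m); return np.array([ray(c,u,v,h) for v,u in k])
def big(m,n=1):
    k,l,s,_=cv2.connectedComponentsWithStats(m.astype(np.uint8)); o=np.argsort(-s[1:,4])[:n]+1
    return [l==i for i in o]
E
python3 - <<'E'
from meas import *
c=dict(np.load('top0.npz')); W=world(c); im=c['image'].astype(int); hsv=cv2.cvtColor(c['image'],cv2.COLOR_RGB2HSV)
v,u=np.mgrid[0:420,0:560]
def sub(a,b,e,f): return (u>=a)&(u<b)&(v>=e)&(v<f)
# bottles: points high above step
for n,(a,b,e,f) in dict(far=(98,130,198,222),mid=(100,132,234,258),jar=(100,135,270,300)).items():
    m=sub(a,b,e,f)&(W[...,2]>.1); P=W[m]; zt=np.nanmax(P[:,2]); print(n,m.sum(),zt)
    Q=P[P[:,2]>zt-.012]; print('  topc',Q.mean(0),np.ptp(Q,axis=0),len(Q))
m=sub(95,160,180,315)&(abs(W[...,2]-.041)<.006); print('step',rect(W[m]))
m=sub(205,310,180,240)&(abs(W[...,2]-.067)<.006); print('rim',rect(W[m]),np.median(W[m][:,2]))
m=sub(205,310,180,265)&(im.min(-1)>140)&(hsv[...,1]<50); 
for g in big(m,3): print('base',g.sum(),rect(W[g]),np.median(W[g][:,2]))
m=sub(240,275,240,265)&(W[...,2]>.1); print('grip',m.sum(),rect(W[m]),np.median(W[m][:,2]))
m=sub(190,305,85,190)&(im.max(-1)<45)&(abs(W[...,2])<.02); print('tape',m.sum(),rect(W[m]))
for n,(a,b,e,f) in dict(fl=(112,128,145,158),fr=(366,382,130,145)).items():
    m=sub(a,b,e,f)&(W[...,2]>.28); print(n,m.sum(),W[m].mean(0))
cv2.imwrite('pics/crop1.png',cv2.resize(c['image'][80:320,90:320,::-1],None,fx=2.5,fy=2.5,interpolation=2))
E
```

```text
far 307 0.16195950990140248
  topc [0.57481704 0.31609739 0.15648529] [0.02158511 0.02175606 0.01104216] 76
mid 305 0.16187619626557495
  topc [0.48913529 0.30158914 0.15670683] [0.02101939 0.02164473 0.00999131] 77
jar 331 0.12914655294682556
  topc [0.39858261 0.30311027 0.12246655] [0.04516372 0.0464854  0.01191576] 298
step (array([486.9, 305.3]), array([300.3, 111.9]), 6.01)
rim (array([577.3, -29.1]), array([ 72.5, 212.3]), 3.05) 0.06639782205051428
base 2091 (array([500.2, -31.5]), array([ 53.5, 198.9]), 11.41) nan
base 504 (array([629.8, -22.8]), array([ 18.9, 201.7]), 2.47) nan
base 135 (array([577.9, -26.2]), array([29.6, 29. ]), 0.74) 0.1366848087207095
grip 107 (array([477.4, -35.2]), array([34., 17.]), 0.54) 0.11571362798919288
tape 1 (array([844.3, 126.9]), array([0., 0.]), 0.0)
fl 73 [0.6859573 0.2551692 0.2898018]
fr 67 [ 0.72020263 -0.28116137  0.2893191 ]
```

View pics/crop1.png

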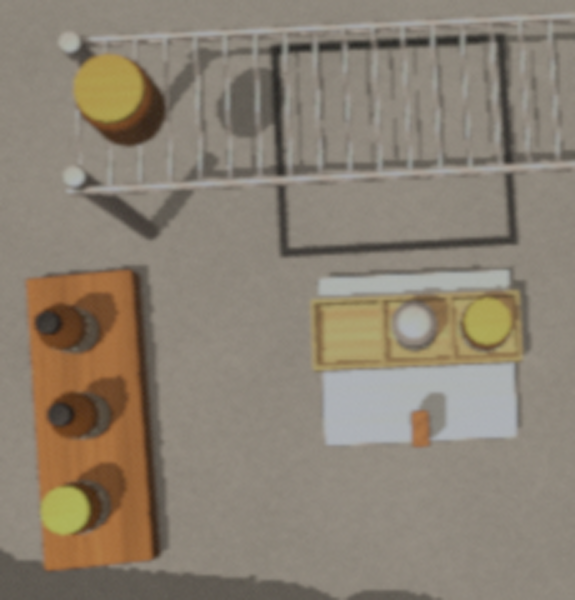

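Run:
```python
from meas import *
c=dict(np.load('top0.npz')); im=c['image'].astype(int); g=im.max(-1)
v,u=np.mgrid[0:420,0:560]
# tape lines as darkest pixel across each line, on plane z=0
def line(pts):
    P=np.array([ray(c,*p,0)[:2]*1000 for p in pts]); vx,vy,x,y=cv2.fitLine(P.astype(np.float32),cv2.DIST_HUBER,0,.01,.01).ravel(); return (x,y),(vx,vy),np.degrees(np.arctan2(vy,vx))
def cen(seg,o):
    w=np.clip(95-seg,0,None).astype(float); return o+(w*np.arange(len(w))).sum()/w.sum() if w.sum()>30 else None
print(g[176:187,240],g[165,196:210])
near=[(x,cen(g[174:188,x],174)) for x in range(212,288)]
left=[(cen(g[y,194:212],194),y) for y in list(range(105,145))+list(range(158,176))]
right=[(cen(g[y,284:302],284),y) for y in list(range(100,140))+list(range(158,174))]
far=[(x,cen(g[92:103,x],92)) for x in range(212,285)]
L=[]
for n,p in dict(near=near,left=left,right=right,far=far).items():
    p=[q for q in p if None not in q]; l=line(p); L.append(l); print(n,len(p),l)
def X(a,b):
    t=np.linalg.solve(np.array([a[1],[-b[1][0],-b[1][1]]]).T,np.array(b[0])-a[0]); return np.array(a[0])+t[0]*np.array(a[1])
n,l,r,f=L; C=np.array([X(n,l),X(n,r),X(f,r),X(f,l)]); print(C,[np.linalg.norm(C[i]-C[i-1]) for i in range(4)],C.mean(0))
```

```text
[132 100  70  66  95 131 144 144 143 142 142] [139 139 139 136 123  96  69  67  89 117 136 141 141 142]
near 76 ((np.float32(673.3149), np.float32(-10.947802)), (np.float32(0.06280145), np.float32(-0.998026)), np.float32(-86.39937))
left 58 ((np.float32(795.25903), np.float32(123.72698)), (np.float32(0.99773246), np.float32(0.06730506)), np.float32(3.8592129))
right 56 ((np.float32(800.86707), np.float32(-123.19033)), (np.float32(0.9981437), np.float32(0.060903717)), np.float32(3.4916863))
far 53 ((np.float32(895.734), np.float32(13.566288)), (np.float32(0.062420726), np.float32(-0.9980499)), np.float32(-86.42123))
[[ 665.39166   114.96639 ]
 [ 680.8387   -130.5141  ]
 [ 903.894    -116.903946]
 [ 888.4511    130.01353 ]] [np.float32(223.56639), np.float32(245.96602), np.float32(223.47012), np.float32(247.39992)] [ 7.8464386e+02 -6.0953140e-01]
```

jog_arm(series=[[85,-76,10,0,0,0.04],[170,-152,10,0,0,0.09],[255,-228,10,0,0,0.13],[342,-304,10,0,0,0.172],[342,-304,10,0,0,0.172],[342,-304,10,0,0,0.172],[342,-304,10,0,0,0.172],[342,-304,10,0,0,0.172],[342,-304,10,0,0,0.172],[342,-304,10,0,0,0.172],[342,-304,10,0,0,0.172],[342,-304,10,0,0,0.172],[342,-304,10,0,0,0.172],[342,-304,10,0,0,0.172],[342,-304,10,0,0,0.172],[342,-304,10,0,0,0.172]], grip=-1, squeeze=20)

```text
t: 1.43
ee_pos: [0.4882, 0.3046, 0.2324]
eef_rot: [-0.1, -3.139, -0.0]
wrist_force: [0.2, 0.4, -0.0]
width: 0.0869
grasp_force: 0.0
```

jog_arm(series=[[0,-2,-30,0,0,0.06],[0,-2,-60,0,0,0.117],[0,-2,-85,0,0,0.117],[0,-2,-100,0,0,0.117],[0,-2,-110,0,0,0.117],[0,-2,-114,0,0,0.117],[0,-2,-114,0,0,0.117]])

```text
t: 2.02
ee_pos: [0.4888, 0.3019, 0.1183]
eef_rot: [0.082, -3.14, 0.0]
wrist_force: [-0.3, -0.0, 0.8]
width: 0.0871
grasp_force: 0.0
```

jog_arm(series=[[0,0,0,0,0,0],[0,0,0,0,0,0],[0,0,0,0,0,0],[0,0,0,0,0,0],[0,0,0,0,0,0],[0,0,0,0,0,0],[0,0,0,0,0,0],[0,0,0,0,0,0]], grip=1, squeeze=20)

```text
t: 2.68
ee_pos: [0.4892, 0.3014, 0.1186]
eef_rot: [-0.08, 3.141, 0.0]
wrist_force: [-0.8, -0.3, 0.2]
width: 0.0417
grasp_force: 0.0
```

Still closing.

jog_arm(series=[[0,0,0,0,0,0],[0,0,0,0,0,0],[0,0,0,0,0,0],[0,0,0,0,0,0],[0,0,0,0,0,0],[0,0,0,0,0,0],[0,0,0,0,0,0],[0,0,0,0,0,0]])

```text
t: 3.35
ee_pos: [0.4892, 0.3014, 0.1185]
eef_rot: [0.08, -3.14, -0.0]
wrist_force: [-0.3, 1.0, -0.4]
width: 0.0348
grasp_force: 16.4
```

Run:
```python
from h import *
c=cap('side'); im=c['image'][70:170,190:310,::-1]
cv2.imwrite('pics/grasp.png',cv2.resize(im,None,fx=6,fy=6,interpolation=cv2.INTER_CUBIC))
s=bot.sense(); print(s['width'],s['grasp_force'])
```

```text
0.03534237452582396 16.411268830415793
```

View pics/grasp.png

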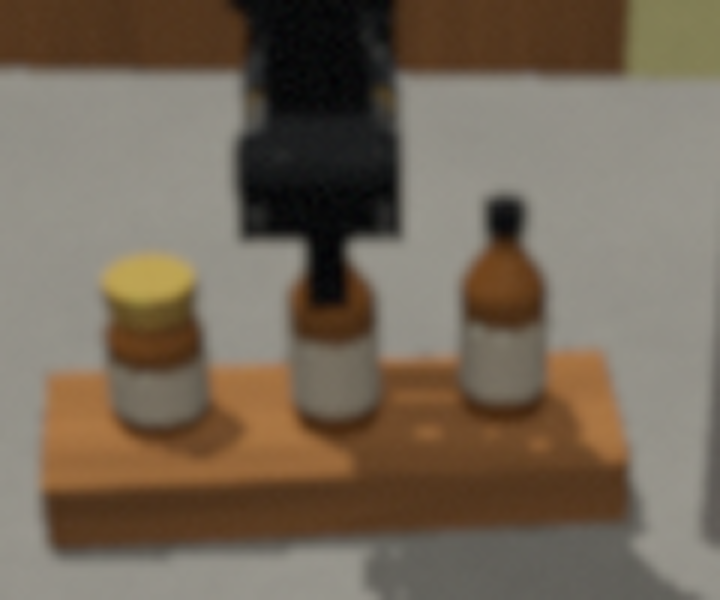

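The fingertip is pinching the sloping shoulder (tip at about 325,300 in the crop). I'll open, go up to the cap and shift +2 mm in x.

jog_arm(series=[[0,0,0,0,0,0],[0,0,0,0,0,0],[0,0,0,0,0,0],[1,0,8,0,0,0],[2,0,16,0,0,0],[2,0,16,0,0,0],[2,0,16,0,0,0]], grip=0.15)

```text
t: 3.98
ee_pos: [0.4918, 0.3017, 0.1355]
eef_rot: [-0.08, 3.139, 0.002]
wrist_force: [0.6, -0.1, -0.3]
width: 0.0371
grasp_force: 0.0
```

jog_arm(series=[[0,0,0,0,0,0],[0,0,0,0,0,0],[0,0,0,0,0,0],[0,0,0,0,0,0],[0,0,0,0,0,0],[0,0,0,0,0,0],[0,0,0,0,0,0],[0,0,0,0,0,0],[0,0,0,0,0,0],[0,0,0,0,0,0]], grip=1, squeeze=25)

```text
t: 4.82
ee_pos: [0.4912, 0.3014, 0.1345]
eef_rot: [0.08, -3.14, 0.0]
wrist_force: [-0.6, 0.3, -1.0]
width: 0.0214
grasp_force: 25.0
```

jog_arm(series=[[0,0,5,0,0,0],[0,0,15,0,0,0],[0,0,35,0,0,0],[3,-10,55,0,0,0],[10,-30,70,0,0,0],[19,-60,70,0,0,0],[28,-90,70,0,0,0],[38,-120,70,0,0,0],[47,-150,70,0,0,0],[57,-180,70,0,0,0],[66,-208,70,0,0,0],[73,-231,70,0,0,0],[78,-247,70,0,0,0],[81,-257,70,0,0,0],[83,-262,70,0,0,0],[83,-262,70,0,0,0],[83,-262,70,0,0,0]])

```text
t: 6.23
ee_pos: [0.5741, 0.0407, 0.2048]
eef_rot: [0.082, -3.141, -0.001]
wrist_force: [-0.5, 0.8, -1.5]
width: 0.0213
grasp_force: 25.0
```

Run:
```python
from h import *
c=cap('side'); im=c['image'][110:260,200:330,::-1]
cv2.imwrite('pics/place.png',cv2.resize(im,None,fx=4,fy=4,interpolation=cv2.INTER_CUBIC))
s=bot.sense(); print(s['width'],s['grasp_force'],s['ee_pos'])
```

```text
0.021546174786866608 24.998222566209733 [0.57402784 0.04104775 0.20469978]
```

View pics/place.png

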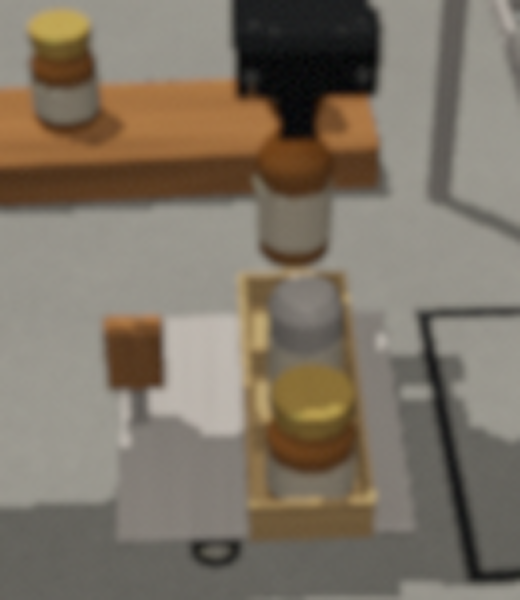

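The bottle hangs upright over the left bay, so I'll lower it.

jog_arm(series=[[0,-1,-20,0,0,0],[0,-1,-38,0,0,0],[0,-1,-50,0,0,0],[0,-1,-58,0,0,0],[0,-1,-63,0,0,0],[0,-1,-66,0,0,0],[0,-1,-68,0,0,0],[0,-1,-69,0,0,0],[0,-1,-69,0,0,0],[0,-1,-69,0,0,0]])

```text
t: 7.12
ee_pos: [0.5745, 0.0384, 0.1361]
eef_rot: [-0.08, 3.14, 0.0]
wrist_force: [-0.8, -0.1, -1.1]
width: 0.0214
grasp_force: 25.0
```

Lower 2 mm, release with partial opening, and retreat upwards.

jog_arm(series=[[0,0,-1,0,0,0],[0,0,-2,0,0,0],[0,0,-2,0,0,0]])

```text
t: 7.37
ee_pos: [0.5746, 0.0386, 0.134]
eef_rot: [-0.08, 3.14, 0.001]
wrist_force: [-0.2, -0.2, 1.5]
width: 0.021
grasp_force: 25.0
```

jog_arm(series=[[0,0,0,0,0,0],[0,0,0,0,0,0],[0,0,0,0,0,0],[0,0,0,0,0,0],[0,0,0,0,0,0],[0,0,15,0,0,0],[0,0,40,0,0,0],[0,0,75,0,0,0],[0,0,100,0,0,0],[0,0,100,0,0,0]], grip=0.0)

```text
t: 8.2
ee_pos: [0.5765, 0.0384, 0.2392]
eef_rot: [-0.08, 3.133, 0.002]
wrist_force: [0.6, -0.4, -0.4]
width: 0.0437
grasp_force: 0.0
```

```bash
cat > tip.py <<'E'
from meas import *
from scipy.spatial.transform import Rotation as Ro
s=bot.sense(); print('ee',s['ee_pos']*1000,'\n',Ro.from_rotvec(s['eef_rot']).as_matrix().round(3))
E
python3 - <<'E'
from tip import *
c=cap('side'); im=c['image'][110:260,200:330,::-1]
cv2.imwrite('pics/placed.png',cv2.resize(im,None,fx=4,fy=4,interpolation=cv2.INTER_CUBIC))
c=cap('top'); W=world(c); v,u=np.mgrid[0:420,0:560]; hsv=cv2.cvtColor(c['image'],cv2.COLOR_RGB2HSV)
m=(u>205)&(u<310)&(v>180)&(v<240)&(abs(W[...,2]-.067)<.006)&(hsv[...,1]>60); print('rim',rect(W[m]))
m=(u>240)&(u<275)&(v>235)&(v<270)&(W[...,2]>.105)&(W[...,2]<.125); print('grip',m.sum(),rect(W[m]),W[m].mean(0))
E
```

```text
ee [576.5004975   38.41660036 239.19839054] 
 [[-0.999 -0.051  0.008]
 [-0.051  0.999  0.002]
 [-0.008  0.001 -1.   ]]
rim (array([578.8, -62.7]), array([ 71.9, 144.4]), 3.17)
grip 107 (array([477.4, -35.2]), array([34., 17.]), 0.59) [ 0.47693346 -0.03423558  0.11537673]
```

View pics/placed.png

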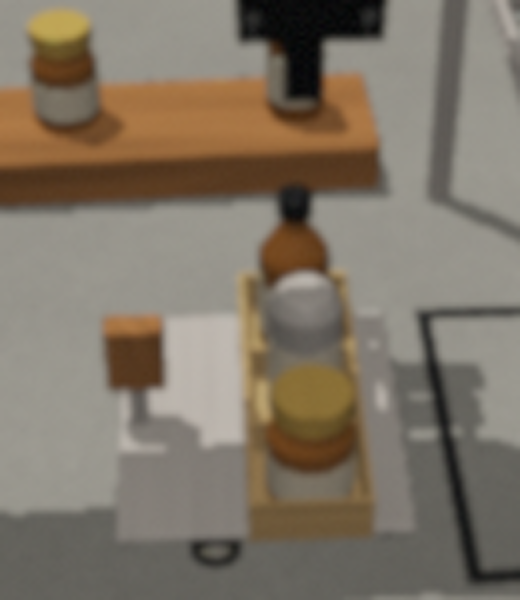

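The bottle stands upright in the left bay and the caddy hasn't moved. Next is the leaned grasp on the push grip.

jog_arm(series=[[-20,-15,0,0,0,0],[-50,-40,0,0.005,-0.1,0],[-75,-62,0,0.01,-0.2,0],[-90,-72.5,-10,0.016,-0.3,0],[-90,-72.5,-20,0.021,-0.4,0],[-90,-72.5,-30,0.028,-0.523,0],[-90,-72.5,-40,0.028,-0.523,0],[-90,-72.5,-50,0.028,-0.523,0],[-90,-72.5,-50,0.028,-0.523,0],[-90,-72.5,-50,0.028,-0.523,0]], grip=-0.2)

```text
t: 9.13
ee_pos: [0.4836, -0.034, 0.1826]
eef_rot: [-0.067, 2.619, 0.019]
wrist_force: [-0.0, 0.0, 0.3]
width: 0.0523
grasp_force: 0.0
```

```bash
python3 tip.py
```

```text
ee [483.55664285 -34.04566164 182.58070804] 
 [[-0.866 -0.052  0.498]
 [-0.044  0.999  0.027]
 [-0.498  0.001 -0.867]]
```

jog_arm(series=[[1,0,-30,0,0,0],[2,0,-60,0,0,0],[2,0,-85,0,0,0],[2,0,-98,0,0,0],[2,0,-106,0,0,0],[2,0,-106,0,0,0],[2,0,-106,0,0,0]])

```text
t: 9.72
ee_pos: [0.4863, -0.0341, 0.0765]
eef_rot: [-0.066, 2.619, 0.02]
wrist_force: [-0.3, -0.7, 0.4]
width: 0.0522
grasp_force: 0.0
```

jog_arm(series=[[0,0,0,0,0,0],[0,0,0,0,0,0],[0,0,0,0,0,0],[0,0,0,0,0,0],[0,0,0,0,0,0],[0,0,0,0,0,0],[0,0,0,0,0,0],[0,0,0,0,0,0],[0,0,0,0,0,0],[0,0,0,0,0,0],[0,0,0,0,0,0]], grip=1, squeeze=40)

```text
t: 10.63
ee_pos: [0.4865, -0.0339, 0.0778]
eef_rot: [-0.068, 2.617, 0.02]
wrist_force: [0.0, 2.1, 2.1]
width: 0.0178
grasp_force: 40.0
```

```bash
cat > cad.py <<'E'
from tip import *
c=cap('top'); W=world(c); im=c['image'].astype(int); hsv=cv2.cvtColor(c['image'],cv2.COLOR_RGB2HSV)
X,Y,Z=W[...,0],W[...,1],W[...,2]
m=(X>.5)&(X<.9)&(abs(Y)<.2)&(abs(Z-.067)<.006)&(hsv[...,1]>60)&(hsv[...,0]<35)
g=m; print('rim',g.sum(),rect(W[g]))
E
python3 cad.py
```

```text
ee [486.46806806 -33.86021007  77.83832538] 
 [[-0.865 -0.052  0.5  ]
 [-0.044  0.999  0.027]
 [-0.501  0.001 -0.866]]
rim 467 (array([577.5, -28.1]), array([ 72.4, 212. ]), 2.96)
```

jog_arm(series=[[1,0.1,0,0,0,0],[3,0.2,0,0,0,0],[7,0.4,0,0,0,0],[12,0.6,0,0,0,0],[18,0.9,0,0,0,0],[24,1.3,0,0,0,0],[31,1.6,0,0,0,0],[38,2,0,0,0,0],[45,2.4,0,0,0,0],[52,2.7,0,0,0,0],[59,3.1,0,0,0,0],[66,3.5,0,0,0,0],[73,3.8,0,0,0,0],[80,4.2,0,0,0,0],[86,4.5,0,0,0,0],[91,4.8,0,0,0,0],[95,5,0,0,0,0],[98,5.1,0,0,0,0],[100,5.2,0,0,0,0],[100,5.2,0,0,0,0]])

```text
t: 12.35
ee_pos: [0.5872, -0.0288, 0.0778]
eef_rot: [-0.067, 2.616, 0.02]
wrist_force: [0.4, 1.5, 5.0]
width: 0.0176
grasp_force: 40.0
```

```bash
python3 cad.py
python3 - <<'E'
from h import *
c=cap('side'); im=c['image'][150:270,200:360,::-1]
cv2.imwrite('pics/cast.png',cv2.resize(im,None,fx=5,fy=5,interpolation=cv2.INTER_CUBIC))
E
```

```text
ee [587.16836547 -28.77363038  77.80475999] 
 [[-0.864 -0.052  0.5  ]
 [-0.044  0.999  0.027]
 [-0.501  0.001 -0.866]]
rim 471 (array([677.8, -23. ]), array([ 72.6, 211.7]), 3.11)
```

View pics/cast.png

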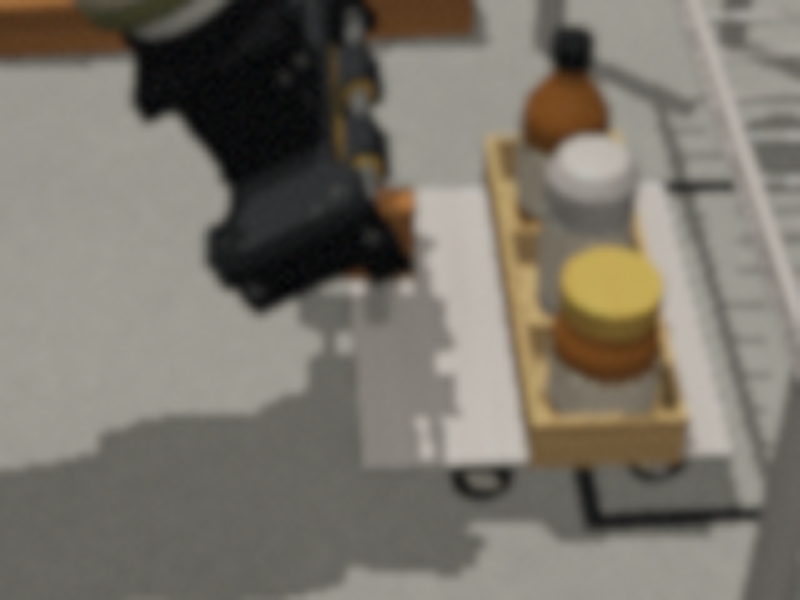

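Run:
```python
from h import *
c=cap('side'); o=np.array([677.8,-23.]); a=np.radians(3.05); R=np.array([[np.cos(a),-np.sin(a)],[np.sin(a),np.cos(a)]])
for n,u,v in(('fixed',482/5+200,482/5+150),('castor',655/5+200,463/5+150)):
    for h in(.0,.015): print(n,h,R.T@(ray(c,u,v,h)[:2]*1000-o))
def pr(x,y,z):
    p=c['R']@np.append((R@[x,y]+o)/1000,z)+c['t']; return ((p[0]/p[2]*c['fx']+c['cx']-200)*5).round(),((p[1]/p[2]*c['fy']+c['cy']-150)*5).round()
print(pr(-55,-86,.018),pr(31,-78,.015),pr(31,-78,0),pr(45,-92,.015))
```

```text
fixed 0.0 [-50.78602827 -82.38362194]
fixed 0.015 [-52.90995896 -95.75689616]
castor 0.0 [ 35.48672231 -74.34637754]
castor 0.015 [ 31.53063418 -87.89033713]
(np.float64(476.0), np.float64(463.0)) (np.float64(651.0), np.float64(448.0)) (np.float64(647.0), np.float64(469.0)) (np.float64(684.0), np.float64(468.0))
```

```bash
cat > plan.py <<'E'
import numpy as np, sys
R=lambda a:np.array([[np.cos(a),-np.sin(a)],[np.sin(a),np.cos(a)]])
park=np.array([810.6,1.0]); ap=np.radians(3.63)
o=np.array([float(sys.argv[1]),float(sys.argv[2])]); a=np.radians(float(sys.argv[3])); tcp=np.array([float(sys.argv[4]),float(sys.argv[5])]); N=int(sys.argv[6])
rel=R(a).T@(tcp-o); ax=np.array([-55,0])
p0=R(ap).T@(o+R(a)@ax-park); th0=a-ap; L=-55-p0[0]
# quintic y(s): y0,slope0,0 -> 0,0,0
from scipy.interpolate import BPoly
f=BPoly.from_derivatives([p0[0],-55],[[p0[1],np.tan(th0),0],[0,0,0]])
print('start',p0,np.degrees(th0),'rel',rel)
t=np.arange(1,N+1)/N; s=t+0; r=.15
v=np.minimum(1,np.minimum(t/r,(1-t)/r+1/(N*r))); s=np.cumsum(v)/v.sum()
out=[]
for x in p0[0]+L*s:
    th=np.arctan(f.derivative()(x)); q=park+R(ap)@(np.array([x,f(x)])); h=th+ap
    T=q+R(h)@(rel-ax); out.append([*np.round(T-tcp,1).tolist(),0,0,0,round(h-a,3)])
out=np.array(out)
for k in range(0,N,20):
    b=out[k-1] if k else np.zeros(6); print([[round(float(z),3) for z in r] for r in out[k:k+20]-b])
E
python3 plan.py 677.8 -23 3.05 587.2 -28.8 36
```

```text
start [-189.05026114  -14.98712207] -0.5800000000000001 rel [-90.78026649  -0.97119332]
[[0.8, 0.0, 0.0, 0.0, 0.0, 0.0], [2.4, 0.1, 0.0, 0.0, 0.0, 0.001], [4.7, 0.1, 0.0, 0.0, 0.0, 0.004], [7.9, 0.1, 0.0, 0.0, 0.0, 0.011], [11.9, -0.1, 0.0, 0.0, 0.0, 0.023], [16.2, -0.3, 0.0, 0.0, 0.0, 0.039], [20.5, -0.6, 0.0, 0.0, 0.0, 0.058], [24.8, -0.8, 0.0, 0.0, 0.0, 0.079], [29.2, -0.9, 0.0, 0.0, 0.0, 0.101], [33.5, -1.0, 0.0, 0.0, 0.0, 0.122], [37.9, -0.9, 0.0, 0.0, 0.0, 0.142], [42.2, -0.7, 0.0, 0.0, 0.0, 0.161], [46.6, -0.3, 0.0, 0.0, 0.0, 0.178], [50.9, 0.2, 0.0, 0.0, 0.0, 0.193], [55.2, 0.9, 0.0, 0.0, 0.0, 0.205], [59.5, 1.7, 0.0, 0.0, 0.0, 0.213], [63.7, 2.7, 0.0, 0.0, 0.0, 0.219], [67.9, 3.8, 0.0, 0.0, 0.0, 0.221], [72.1, 5.0, 0.0, 0.0, 0.0, 0.22], [76.2, 6.3, 0.0, 0.0, 0.0, 0.215]]
[[4.1, 1.4, 0.0, 0.0, 0.0, -0.008], [8.2, 2.9, 0.0, 0.0, 0.0, -0.018], [12.3, 4.4, 0.0, 0.0, 0.0, -0.032], [16.3, 5.9, 0.0, 0.0, 0.0, -0.048], [20.4, 7.4, 0.0, 0.0, 0.0, -0.066], [24.4, 8.9, 0.0, 0.0, 0.0, -0.086], [28.5, 10.4, 0.0, 0.0, 0.0, -0.107], [32.6, 11.8, 0.0, 0.0, 0.0, -0.127], [36.7, 13.0, 0.0, 0.0, 0.0, -0.148], [40.8, 14.2, 0.0, 0.0, 0.0, -0.166], [45.0, 15.1, 0.0, 0.0, 0.0, -0.183], [48.9, 15.9, 0.0, 0.0, 0.0, -0.194], [52.0, 16.3, 0.0, 0.0, 0.0, -0.201], [54.3, 16.6, 0.0, 0.0, 0.0, -0.204], [55.9, 16.7, 0.0, 0.0, 0.0, -0.205], [56.7, 16.8, 0.0, 0.0, 0.0, -0.205]]
```

The castors trail straight: the right wheel is at caddy (31,-78) after correcting the bias, with 134 mm still to go. Now the steered S-curve.

jog_arm(series=[[0.8,0,0,0,0,0],[2.4,0.1,0,0,0,0.001],[4.7,0.1,0,0,0,0.004],[7.9,0.1,0,0,0,0.011],[11.9,-0.1,0,0,0,0.023],[16.2,-0.3,0,0,0,0.039],[20.5,-0.6,0,0,0,0.058],[24.8,-0.8,0,0,0,0.079],[29.2,-0.9,0,0,0,0.101],[33.5,-1,0,0,0,0.122],[37.9,-0.9,0,0,0,0.142],[42.2,-0.7,0,0,0,0.161],[46.6,-0.3,0,0,0,0.178],[50.9,0.2,0,0,0,0.193],[55.2,0.9,0,0,0,0.205],[59.5,1.7,0,0,0,0.213],[63.7,2.7,0,0,0,0.219],[67.9,3.8,0,0,0,0.221],[72.1,5,0,0,0,0.22],[76.2,6.3,0,0,0,0.215]])

```text
t: 14.17
ee_pos: [0.6629, -0.0236, 0.0778]
eef_rot: [-0.346, 2.598, 0.094]
wrist_force: [-0.9, -2.0, 6.3]
width: 0.0174
grasp_force: 40.0
```

```bash
python3 cad.py
```

```text
ee [662.89992412 -23.64746749  77.81371944] 
 [[-0.836 -0.262  0.483]
 [-0.226  0.965  0.132]
 [-0.501  0.001 -0.866]]
rim 385 (array([750.2,   1.1]), array([ 73.1, 212.3]), 15.28)
```

jog_arm(series=[[4.1,1.4,0,0,0,-0.008],[8.2,2.9,0,0,0,-0.018],[12.3,4.4,0,0,0,-0.032],[16.3,5.9,0,0,0,-0.048],[20.4,7.4,0,0,0,-0.066],[24.4,8.9,0,0,0,-0.086],[28.5,10.4,0,0,0,-0.107],[32.6,11.8,0,0,0,-0.127],[36.7,13,0,0,0,-0.148],[40.8,14.2,0,0,0,-0.166],[45,15.1,0,0,0,-0.183],[48.9,15.9,0,0,0,-0.194],[52,16.3,0,0,0,-0.201],[54.3,16.6,0,0,0,-0.204],[55.9,16.7,0,0,0,-0.205],[56.7,16.8,0,0,0,-0.205],[56.7,16.8,0,0,0,-0.205],[56.7,16.8,0,0,0,-0.205]])

```text
t: 15.72
ee_pos: [0.7194, -0.0062, 0.0779]
eef_rot: [-0.08, 2.616, 0.023]
wrist_force: [0.5, 1.1, 4.7]
width: 0.0181
grasp_force: 40.0
```

```bash
python3 cad.py
python3 - <<'E'
from h import *
cap('top','top_end.png')
E
```

```text
ee [719.39207942  -6.22343282  77.86788356] 
 [[-0.864 -0.061  0.5  ]
 [-0.052  0.998  0.031]
 [-0.501  0.001 -0.866]]
rim 349 (array([809.7,  -1.1]), array([ 73.3, 208.5]), 3.43)
```

View pics/top_end.png

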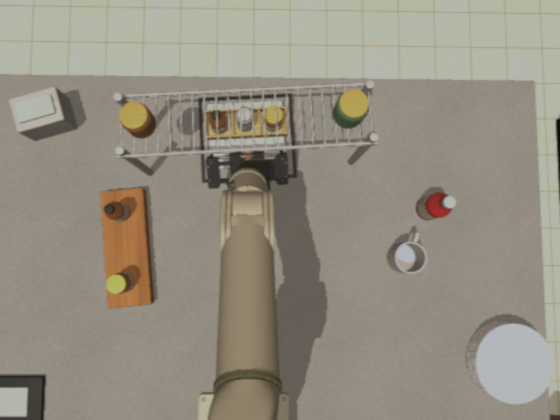

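The caddy (207–288, 105–175) sits inside the tape, about 2 mm off its place. The mug, sauce bottle and remaining step goods are undisturbed. Now release and retreat along the tool axis.

jog_arm(series=[[0,0,0,0,0,0],[0,0,0,0,0,0],[0,0,0,0,0,0],[0,0,0,0,0,0],[0,0,0,0,0,0],[0,0,0,0,0,0],[0,0,0,0,0,0],[-2,0,3,0,0,0],[-6,0,10,0,0,0],[-14,-1,22,0,0,0],[-25,-1,38,0,0,0],[-40,-2,58,0,0,0],[-60,-3,78,0,0,0],[-85,-5,95,0,0,0],[-110,-7,110,0,0,0],[-140,-9,120,0,0,0],[-170,-10,120,0,0,0],[-200,-12,120,0,0,0],[-200,-12,120,0,0,0],[-200,-12,120,0,0,0]], grip=-0.2)

```text
t: 17.48
ee_pos: [0.5183, -0.018, 0.1988]
eef_rot: [-0.08, 2.614, 0.023]
wrist_force: [1.4, -0.3, 0.8]
width: 0.0524
grasp_force: 0.0
```

```bash
python3 cad.py
python3 - <<'E'
from h import *
cap('side','side_end.png')
E
```

```text
ee [518.30814541 -17.97302382 198.77689406] 
 [[-0.863 -0.061  0.501]
 [-0.052  0.998  0.032]
 [-0.502  0.001 -0.865]]
rim 359 (array([809.7,  -1.2]), array([ 73.6, 208.2]), 3.36)
```

View pics/side_end.png

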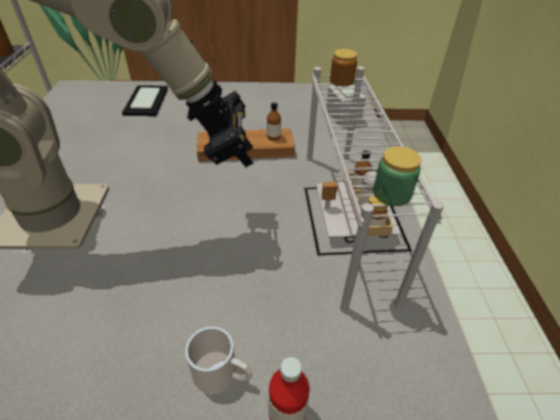

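The caddy (base around 325–405, 180–240) stands inside the tape, with the robot clear and everything upright.

```bash
python3 -c "
from plant import bot
print(bot.job_done())"
```

```text
the job is handed in; nothing more can be done
None
```

The job is handed in: the bottle stands in the caddy's left bay, and the castors trailed straight (checked on the right one) 134 mm short of its place; the caddy is parked inside the tape, about 2 mm off its mark by my measurement, with nothing tipped and the mug and sauce bottle untouched.

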